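# Prop up the tipping tray and catch what slides out

### The job

Take the wooden catch box by its dark tab and set it flat on the table close under the mouth of the tipping tray, square to the tray with the tab on the side away from it. Then swing the red prop handle up and over, past dead centre onto its stop, so that the prop holds the tray tilted by itself and both clip pegs and the eraser slide down into the box. Leave the box there under the mouth and do not disturb the other things on the table.

Things in the scene. Friction and masses are not known exactly. Their poses are not given: they have to be found in the camera images.
- tipper: Fixed wooden tipping stand, 104 (x) x 235 (y) x 100 mm. Origin on the table below the tray's hinge line, mid-width. Own +y runs from the tray's mouth to its closed far end; own -x is the side where the red handle sticks out; z up. Tray hinge: parallel to own x at y = 0, z = 100 mm. Prop pivot: parallel to own x at y = 160, z = 35 mm.
- tray (a joint): Tilt of the green-walled tray (rad): 0 = level, grows as the far end rises and the mouth dips. 93 mm wide, walls 28 mm high, from own y = -45 mm (open mouth) to 200 mm of the stand, underside at z = 100 mm when level. 0.55 kg; only the prop holds it up. About 0.54 at the prop's dead centre, 0.48 with the prop on its stop; its contents slide out above about 0.3.
- prop (a joint): Angle of the steel prop under the tray (rad): 0 = folded flat, pointing towards the mouth; grows as its handle swings up, then on towards the far end. From about 0.47 its roller lifts the tray; dead centre at about 1.05: released before it falls back, past it the tray's weight drives it to the fixed stop at 1.396. No spring; up to about 16 N at the handle.
- prop_handle (a point): Centre of the prop's red round handle sleeve: 16 mm thick, 52 mm long, parallel to the stand's own x, centre 115 mm to -x of the stand's middle plane and 132 mm from the prop's pivot, turning with the prop. 35 mm above the table when folded, 165 mm on the stop. Free above and all round.
- tray_mouth (a point): Middle of the mouth edge of the tray's floor (moves with the tray): 45 mm out from the hinge, 104 mm high when level. With the prop up its underside dips to about 77 mm.
- catch_box: Loose open wooden catch box, outside 137 mm (own x) x 120 mm (own y) x 55 mm high, walls and floor 6 mm, 0.22 kg. Origin at the centre of its underside. A dark upright grip tab stands on the middle of its own -y wall.
- box_tab (a point): Grip point on the catch box's dark tab: tab 12 mm thick along the box's own y, 50 mm wide along own x, top edge 85 mm above the table; this point is 56 mm to own -y of the box's centre, 70 mm above its underside. Pinch it across its thickness from above, one finger inside the box.
- clip_peg_1: Wooden clip peg, 10x72x14 mm (long along own y), 20 g, lying loose in the tray. Origin at the centre of its underside.
- clip_peg_2: Second wooden clip peg, alike.
- eraser: Eraser in a blue card sleeve, 18x44x11 mm, 20 g, lying loose in the tray. Origin at the centre of its underside.
- thread_spool: Bystander, to be left alone: red thread spool, 31x31x40 mm, upright. Origin at the centre of its underside.
- tape_roll: Bystander, to be left alone: roll of cream masking tape, 92 mm across, 19 mm high, lying flat. Origin at the centre of its underside.
- glue_bottle: Bystander, to be left alone: white glue bottle with red nozzle, 41x41x123 mm, upright. Origin at the centre of its underside.
- pigment_jar_4: Bystander, to be left alone: brown pigment jar with black lid, 52x52x70 mm. Origin at the centre of its underside.
- pigment_jar_2: Bystander, to be left alone: orange pigment jar with pale lid, 48x48x44 mm. Origin at the centre of its underside.
- brush_1: Bystander, to be left alone: red-handled paint brush, 9x170x9 mm, lying along its own y. Origin at the centre of its underside.
- sanding_block: Bystander, to be left alone: wooden sanding block, 46x76x26 mm. Origin at the centre of its underside.
- tea_cup: Bystander, to be left alone: dark brown tea cup with handle, 74x96x53 mm. Origin at the centre of its underside.

How it is judged:
On the way, in this order (a step that is already met when the one before it is completed fails the run):
1. the catch box stands flat on the table under the tray's mouth while the prop is still folded (x of catch_box in the frame of tipper between -0.022 and 0.022 m and y of catch_box in the frame of tipper between -0.125 and -0.065 m and height (world z) of catch_box below 0.006 m and angle between catch_box's own z axis and vertical below 0.08 rad and value of joint prop below 0.25 rad and angle between the y axis of catch_box and the y axis of tipper, either way round below 0.25 rad and y of box_tab in the frame of tipper below -0.1 m), for 0.2 s.
2. the prop is past dead centre and the tray is tilted (value of joint prop above 1.2 rad and value of joint tray above 0.4 rad), for 0.2 s.
At the end, for the whole second after the job is handed in: The prop rests on its stop (over 1.30 rad) and holds the tray tilted (over 0.42 rad); the catch box stands flat on the table with its centre within 22 mm of the tray's middle plane and 65 to 125 mm out from the hinge line; both clip pegs and the eraser lie at rest inside the box (x of catch_box in the frame of tipper between -0.022 and 0.022 m and y of catch_box in the frame of tipper between -0.125 and -0.065 m and height (world z) of catch_box below 0.006 m and angle between catch_box's own z axis and vertical below 0.08 rad and x of clip_peg_1 in the frame of catch_box between -0.063 and 0.063 m and y of clip_peg_1 in the frame of catch_box between -0.054 and 0.054 m and z of each of clip_peg_1, clip_peg_2, eraser in the frame of catch_box below 0.055 m and linear speed of each of clip_peg_1, clip_peg_2, eraser below 0.03 m/s and x of clip_peg_2 in the frame of catch_box between -0.063 and 0.063 m and y of clip_peg_2 in the frame of catch_box between -0.054 and 0.054 m and x of eraser in the frame of catch_box between -0.063 and 0.063 m and y of eraser in the frame of catch_box between -0.054 and 0.054 m and value of joint prop above 1.3 rad and value of joint tray above 0.42 rad and linear speed of catch_box below 0.02 m/s and velocity of joint prop between -0.05 and 0.05 rad/s); the robot touches nothing.
It fails at once if a bystander was moved by more than 30 mm (distance of any of thread_spool, tape_roll, glue_bottle, pigment_jar_4, pigment_jar_2, brush_1, sanding_block, tea_cup from where it was at the start of the episode above 0.03 m).
It fails at once if a clip peg or the eraser fell on the table outside the box ((height (world z) of clip_peg_1 below 0.02 m and (x of clip_peg_1 in the frame of catch_box above 0.075 m or x of clip_peg_1 in the frame of catch_box below -0.075 m or y of clip_peg_1 in the frame of catch_box above 0.07 m or y of clip_peg_1 in the frame of catch_box below -0.07 m)) or (height (world z) of clip_peg_2 below 0.02 m and (x of clip_peg_2 in the frame of catch_box above 0.075 m or x of clip_peg_2 in the frame of catch_box below -0.075 m or y of clip_peg_2 in the frame of catch_box above 0.07 m or y of clip_peg_2 in the frame of catch_box below -0.07 m)) or (height (world z) of eraser below 0.02 m and (x of eraser in the frame of catch_box above 0.075 m or x of eraser in the frame of catch_box below -0.075 m or y of eraser in the frame of catch_box above 0.07 m or y of eraser in the frame of catch_box below -0.07 m))).
It also fails if it takes over 61 s, if anything falls off the work surface, if the arm or the gripper's body presses on something with over 40 N, if the wrist force passes 120 N, or if a joint passes its speed limit or range.

### The arm

A 6-joint arm with a two-finger parallel gripper is mounted at the origin on a cart in front of the work surface, level with it; the furniture and walls round the work are solid. World frame = base frame: x ahead of the robot, y to its left, z up, the work surface at z = 0. Lengths are in m, angles in rad, forces in N, time in s.
With the tool pointing down it reaches from about 0.3 to 0.875 m from the base axis. Payload 4.2 kg.
Tool frame: the origin (TCP) lies on the centre line of the jaws, within the pads' length; the fingertips stand 17 mm ahead of it and the grasp point (between the pads) lies 2 mm behind it (arm.finger_overhang is the distance from the TCP to the fingertips, in m); z points along the fingers, y is the direction in which the jaws open and shut (so a half turn about z gives the same grasp; the last joint's range is limited). The gripper opens to 85 mm and grips with 20 to 120 N. Pads are 22 mm wide; open, the fingers measure 114 mm over their backs; the gripper's body (76 mm by 85 mm) begins 54 mm behind the grasp point. The pads swing forward as they close: fully open they stand 13 mm farther back than shut.
Start: joints at [-1.157, 0.32, 1.565, -0, 1.257, -0.02], TCP at [0.242, -0.522, 0.248] pointing down, gripper open.
Joint ranges: [-3.11, 3.11], [-0.84, 2.01], [0.21, 2.61], [-1.34, 4.49], [0.05, 2.63], [-2.56, 2.56]. Speed limits (rad/s): [2.57, 2.57, 3.14, 3.14, 3.14, 3.14].

### API

Orientations are given as a unit quaternion [x, y, z, w].
In Python, from rig import readout, vision, order, arm gives the robot as it stands.
- The arm moves only by the tool arm_command, never from a script. Its argument "motion" is a list of rows, each a list of 7 numbers: the shift along the tool's x, y, z in mm, then the turn, a rotation vector about the tool's x, y, z in degrees, then the closure in counts, from 0 (fully open) to 255 (shut). In form: [[tx, ty, tz, rx, ry, rz, jaw], ...]. A call has 1 to 8 rows; each row shifts and turns the commanded pose from where the row before left it, along the tool's axes as they then stand; what a row does not reach is not made up. A row lasts 1/8 s, in which the tool goes at most 62.5 mm and 10.7 degrees, less where a joint would pass 70% of its speed; a pose out of reach is approached as far as the arm can. A call with a gripper value outside its range is refused whole. The fingers move at their own pace and stop on an object; "newtons" is the grip in N (left out, the last holds). Time passes only in rows, so rows that do not move let the fingers close. It gives the time, the measured TCP pose, the force and the opening at its end, in the units of the state.
- readout.sense(): the state, without advancing time (a new reading comes with each control period).
- vision.camera(name): name is "side" or "top"; returns the picture (400x640x3 uint8, red, green, blue); there is no depth.
- vision.calibration(name): a dict with "camera_matrix" (3x3 intrinsics, pixels), "rvec" (rotation vector, rad) and "tvec" (3), from world to camera coordinates, as OpenCV has them. Camera axes: x right, y down, z forward; pixel columns grow to the right and rows downward; lengths in m; the calibration is good to about 2 mm. A picture is of the moment at which its call begins. calibration takes no time and is no camera call.
- order.sign_off(): hands the job in, once; it reports no verdict.
The state is a dict: "time": time; "joint_pos": joint angles; "dq": joint speeds; "joint_efforts": joint torques, N m; "tcp_pos": TCP position; "ee_rot": TCP orientation; "contact_force": force on the tool from outside, world axes, zero at the start; "torque": the same for the moment, N m; "opening": finger opening in m.
Only numpy, scipy, OpenCV 4.12 (cv2) and the standard library are available. Lean on these libraries where they do the work, as an engineer would, in place of code of your own. Each camera call takes 0.05 s, during which the arm holds its last target.

## Working session

There is one attempt and no reset: what is moved stays moved. The work goes in short steps, Python scripts to look and compute and a tool call to move; the robot and the scene stay as the last step left them, time stands still between calls to the robot, and variables do not carry over. Pictures are saved under pics/ and viewed, and the job is handed in when it is done.

Besides the shell and the picture viewer there is one more tool, called after "Request:" by a JSON object that holds its "api" and its "payload". arm_command: Moves the arm, as the interface text tells. Its arguments: {"type":"object","properties":{"motion":{"type":"array","items":{"type":"array","items":{"type":"number"}}},"newtons":{"type":"number"}},"required":["motion"]}

```bash
ls; mkdir -p pics
python3 - <<'E'
from rig import readout, vision
import cv2
for n in ("side","top"):
    im=vision.camera(n); cv2.imwrite(f"pics/{n}0.png",cv2.cvtColor(im,cv2.COLOR_RGB2BGR))
    print(n,vision.calibration(n))
print(readout.sense())
E
```

```text
pics
side {'camera_matrix': array([[407.44410662,   0.        , 317.45966837],
       [  0.        , 407.44410662, 190.3852882 ],
       [  0.        ,   0.        ,   1.        ]]), 'rvec': array([ 0.64777107, -2.53680598,  1.28657866]), 'tvec': array([0.49953015, 0.27583483, 0.93281998])}
top {'camera_matrix': array([[383.43578732,   0.        , 317.9412415 ],
       [  0.        , 383.43578732, 191.96680861],
       [  0.        ,   0.        ,   1.        ]]), 'rvec': array([ 2.18805062, -2.19364654,  0.07600324]), 'tvec': array([-0.04816643,  0.58674684,  1.2695918 ])}
{'time': 0.1, 'joint_pos': array([-1.15698057e+00,  3.20198955e-01,  1.56558697e+00,  4.33390897e-05,
        1.25741194e+00, -2.00112093e-02]), 'dq': array([ 9.14448957e-04, -1.62388524e-03, -2.50441302e-03, -1.48793452e-03,
       -2.65610042e-03,  6.08504770e-05]), 'joint_efforts': array([-1.28794600e-04, -4.16408873e+01, -2.34703839e+01, -5.29745728e-05,
        4.95343411e-03,  6.65114044e-06]), 'tcp_pos': array([ 0.24153644, -0.52134692,  0.24757137]), 'ee_rot': array([ 9.76567495e-01,  2.15209857e-01, -1.36805590e-04, -7.91131261e-04]), 'contact_force': array([ 0.36880759, -0.14815075, -0.01163348]), 'torque': array([-0.0088064 ,  0.04611593,  0.025542  ]), 'opening': 0.08527106378558046}
```

View pics/side0.png

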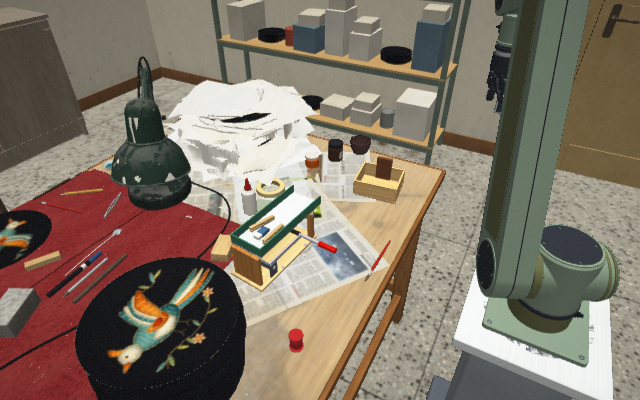

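View pics/top0.png

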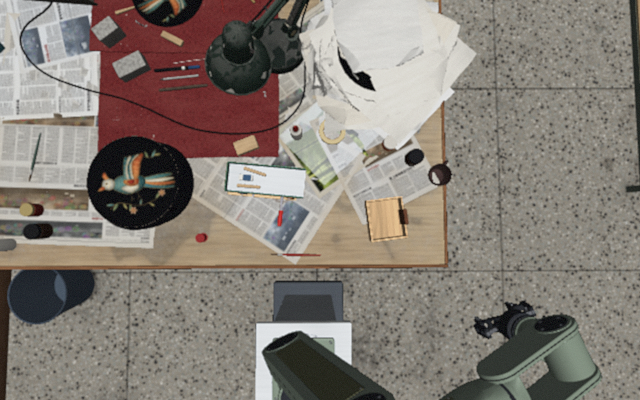

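The side view shows the tipper at about (280,240), with the handle at (327,249) and the box at (380,182). In the top view the tray is at (265,180), the handle at (281,216) and the box at (387,219) with its tab at about (404,216). I'll zoom in on both.

Run:
```python
import cv2
t=cv2.imread("pics/top0.png"); s=cv2.imread("pics/side0.png")
cv2.imwrite("pics/t1.png",cv2.resize(t[130:270,190:460],None,fx=2.9,fy=2.9,interpolation=cv2.INTER_CUBIC))
cv2.imwrite("pics/s1.png",cv2.resize(s[130:300,210:420],None,fx=3.5,fy=3.5,interpolation=cv2.INTER_CUBIC))
```

```text
(no output)
```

View pics/t1.png

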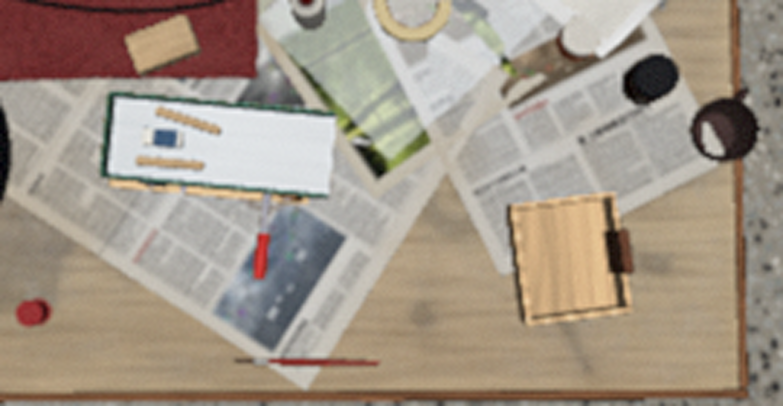

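View pics/s1.png

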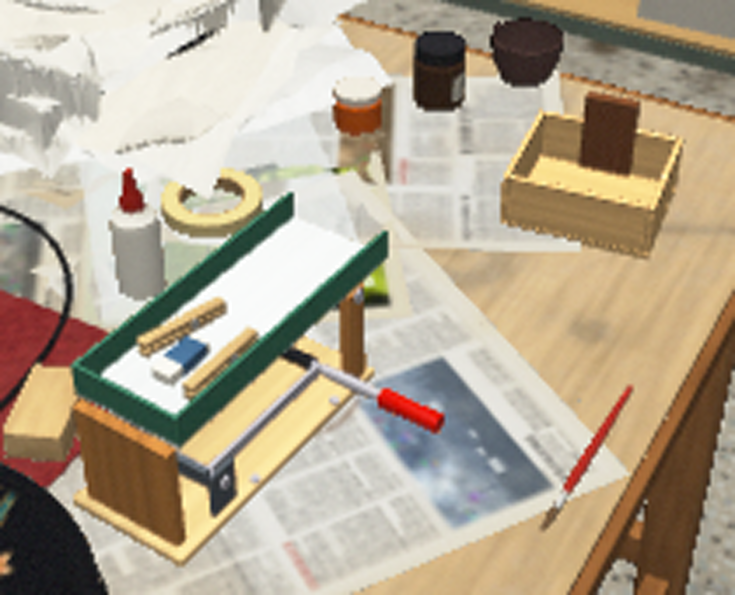

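```bash
cat > h.py <<'E'
import numpy as np, cv2
from rig import vision
C={n:vision.calibration(n) for n in("side","top")}
def ray(n,p):
    c=C[n];R=cv2.Rodrigues(c["rvec"])[0];t=np.array(c["tvec"]).ravel()
    d=R.T@np.linalg.inv(c["camera_matrix"])@np.array([p[0],p[1],1.]);return -R.T@t,d
def plane(n,p,z):
    o,d=ray(n,p);return o+d*(z-o[2])/d[2]
def tri(ps,pt):
    o1,d1=ray("side",ps);o2,d2=ray("top",pt)
    s=np.linalg.lstsq(np.c_[d1,-d2],o2-o1,rcond=None)[0]
    a=o1+d1*s[0];b=o2+d2*s[1];return (a+b)/2,np.linalg.norm(a-b)
def proj(n,P):
    c=C[n];return cv2.projectPoints(np.array(P,float).reshape(-1,1,3),c["rvec"],c["tvec"],c["camera_matrix"],None)[0].reshape(-1,2)
def mask(im,lo,hi):
    return cv2.inRange(cv2.cvtColor(im,cv2.COLOR_BGR2HSV),np.array(lo),np.array(hi))
E
python3 - <<'E'
from h import *
np.set_printoptions(precision=4,suppress=True)
t=cv2.imread("pics/top0.png"); s=cv2.imread("pics/side0.png")
def comp(im,x0,y0,x1,y1,rng):
    m=np.zeros(im.shape[:2],np.uint8); 
    for lo,hi in rng: m[y0:y1,x0:x1]|=mask(im,lo,hi)[y0:y1,x0:x1]
    n,l,st,c=cv2.connectedComponentsWithStats(m); i=1+np.argmax(st[1:,4]); return c[i],st[i],(l==i).astype(np.uint8)
red=[((0,150,100),(8,255,255)),((172,150,100),(179,255,255))]
ht,a,_=comp(t,260,195,300,240,red);hs,b,_=comp(s,305,230,350,265,red);print("handle",ht,a,hs,b,tri(hs,ht))
cv=lambda x,y:(x/2.9+190,y/2.9+130); sv=lambda x,y:(x/3.5+210,y/3.5+130)
print("tab",tri(sv(612,98),cv(622,250)))
# green walls: rim corners eyeballed
for k,p,q in (("farL",(110,93),None),("mouth+x",(335,113),(293,196)),("mouth-x",(331,196),(386,235)),("far-x",(104,178),(180,440)),("far+x",(110,93),(75,370))):
    print(k,plane("top",cv(*p),.128), tri(sv(*q),cv(*p)) if q else '')
tan=[((8,50,110),(28,255,255))]
for k,p,q in (("b1",(511,203),(502,185)),("b2",(612,194),(540,112)),("b3",(632,312),(682,148)),("b4",(525,324),(645,212))):
    print(k,plane("top",cv(*p),.055),tri(sv(*q),cv(*p)))
E
```

```text
handle [279.6481 217.8889] [278 211   5  15  54] [326.9074 246.6852] [318 241  19  12 108] (array([0.4998, 0.0769, 0.036 ]), np.float64(0.0006331344486942567))
tab (array([ 0.5026, -0.3249,  0.0854]), np.float64(0.003918315928365429))
farL [0.6728 0.2286 0.128 ] 
mouth+x [ 0.6508 -0.011   0.128 ] (array([ 0.6508, -0.0112,  0.1213]), np.float64(0.0018665595545240023))
mouth-x [ 0.5624 -0.0067  0.128 ] (array([ 0.5634, -0.0061,  0.1178]), np.float64(0.001079013868427453))
far-x [0.5821 0.2338 0.128 ] (array([0.5836, 0.239 , 0.1064]), np.float64(0.00032890358807674634))
far+x [0.6728 0.2286 0.128 ] (array([0.6739, 0.2303, 0.121 ]), np.float64(0.0003489747191426895))
b1 [ 0.5576 -0.207   0.055 ] (array([ 0.5571, -0.2093,  0.041 ]), np.float64(0.0025702972669366915))
b2 [ 0.5675 -0.321   0.055 ] (array([ 0.5679, -0.3214,  0.0525]), np.float64(0.0005065780489473908))
b3 [ 0.4352 -0.3412  0.055 ] (array([ 0.4345, -0.3445,  0.0407]), np.float64(0.0001604290623575112))
b4 [ 0.4222 -0.2212  0.055 ] (array([ 0.4242, -0.221 ,  0.0503]), np.float64(0.0048513772551371775))
```

Run:
```python
from h import *
np.set_printoptions(precision=4,suppress=True)
sv=lambda x,y:(x/3.5+210,y/3.5+130); cv=lambda x,y:(x/2.9+190,y/2.9+130)
O=np.array([.611,.036]);Y=np.array([.087,.996]);X=np.array([.996,-.087])
def loc(P): d=P[:2]-O; return d@X,d@Y
for p in ((373,374),(182,562),(75,495)): print(p,loc(plane("side",sv(*p),.010)))
for p in ((310,198),(110,183)): print(p,loc(plane("top",cv(*p),.010)))
for k,p,z in (("cup",(725,130),.05),("jar4",(650,78),.07),("brush end",(380,362),.005)): print(k,plane("top",cv(*p),z))
# contents heading
T=np.array([.6105,.036])
from rig import readout
s=readout.sense();from scipy.spatial.transform import Rotation as Ro
print(Ro.from_quat(s["ee_rot"]).as_matrix())
R=Ro.from_quat(s["ee_rot"]).as_matrix()
print(R.T@(np.array([.502,-.328,.17])-s["tcp_pos"]))
```

```text
(373, 374) (np.float64(-0.05615127035933651), np.float64(-0.008530342447984972))
(182, 562) (np.float64(-0.052026169013317455), np.float64(0.21857801605591873))
(75, 495) (np.float64(0.0505130327146361), np.float64(0.21413256053155658))
(310, 198) (np.float64(-0.043546702268285234), np.float64(-0.01837326669049701))
(110, 183) (np.float64(-0.0458166184447992), np.float64(0.21534253136974116))
cup [ 0.6402 -0.4518  0.05  ]
jar4 [ 0.6968 -0.3624  0.07  ]
brush end [ 0.3757 -0.0596  0.005 ]
[[ 0.9074  0.4203 -0.0006]
 [ 0.4203 -0.9074  0.0015]
 [ 0.0001 -0.0016 -1.    ]]
[ 0.3176 -0.0658  0.0777]
```

Request:
{"api": "arm_command", "payload": {"motion": [[40, -8, 8, 0, 0, 0, 0], [40, -8, 8, 0, 0, 0, 0], [40, -8, 8, 0, 0, 0, 0], [40, -8, 8, 0, 0, 0, 0], [40, -8, 8, 0, 0, 0, 0], [40, -8, 8, 0, 0, 0, 0], [40, -8, 8, 0, 0, 0, 0], [38, -10, 8, 0, 0, 0, 0]]}}

```text
time: 1.1
tcp_pos: [0.5034, -0.3272, 0.1836]
ee_rot: [0.977, 0.215, -0.0, -0.0]
contact_force: [-0.0, -0.3, 1.2]
opening: 0.0856
```

Request:
{"api": "arm_command", "payload": {"motion": [[0, 0, 0, 0, 0, 6.2, 0], [0, 0, 0, 0, 0, 6.2, 0], [0, 0, 0, 0, 0, 6.2, 0], [0, 0, 0, 0, 0, 0, 0], [0, 0, 0, 0, 0, 0, 0]]}}

```text
time: 1.72
tcp_pos: [0.5024, -0.3282, 0.1841]
ee_rot: [0.998, 0.055, -0.0, -0.0]
contact_force: [-0.8, -0.0, 0.4]
opening: 0.0853
```

```bash
cat > m.py <<'E'
from h import *
from rig import readout
from scipy.spatial.transform import Rotation as Ro
np.set_printoptions(precision=4,suppress=True)
def go(P,yang):
    s=readout.sense();R=Ro.from_quat(s["ee_rot"]).as_matrix()
    a=np.degrees(np.arctan2(R[1,1],R[0,1]))
    print("t",s["time"],"tcp",s["tcp_pos"],"yang",a,"F",s["contact_force"],"open",s["opening"])
    print("shift mm",1000*R.T@(np.array(P)-s["tcp_pos"]),"rz",-(yang-a),"z axis",R[:,2])
E
python3 - <<'E'
from m import *
go((.502,-.328,.068),-83.7)
for n in("side","top"): cv2.imwrite(f"pics/{n}2.png",cv2.cvtColor(vision.camera(n),cv2.COLOR_RGB2BGR))
t=cv2.imread("pics/top2.png"); s=cv2.imread("pics/side2.png")
cv2.imwrite("pics/c2.png",np.hstack([cv2.resize(t[170:270,350:450],(400,400)),cv2.resize(s[110:210,320:420],(400,400))]))
E
```

```text
t 1.725 tcp [ 0.5024 -0.3282  0.1841] yang -83.66244919092023 F [-0.7559 -0.0196  0.3689] open 0.08533077537210781
shift mm [ -0.3039  -0.1735 116.0908] rz 0.03755080907977515 z axis [-0.0004  0.0002 -1.    ]
```

View pics/c2.png

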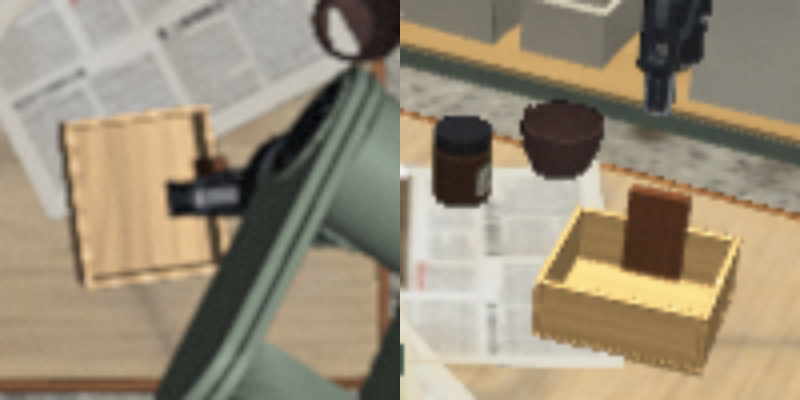

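The open jaws are over the box, with the inner finger at about (200,195) in the left panel and aligned with the box axis. I'll descend and close gently.

Request:
{"api": "arm_command", "payload": {"motion": [[0, 0, 25, 0, 0, 0, 0], [0, 0, 25, 0, 0, 0, 0], [0, 0, 20, 0, 0, 0, 0], [0, 0, 20, 0, 0, 0, 0], [0, 0, 15, 0, 0, 0, 0], [0, 0, 11, 0, 0, 0, 0], [0, 0, 0, 0, 0, 0, 0], [0, 0, 0, 0, 0, 0, 0]]}}

```text
time: 2.82
tcp_pos: [0.5029, -0.3285, 0.0689]
ee_rot: [0.999, 0.055, 0.001, 0.0]
contact_force: [0.7, -1.1, 0.1]
opening: 0.0855
```

Request:
{"api": "arm_command", "payload": {"motion": [[0, 0, 0, 0, 0, 0, 120], [0, 0, 0, 0, 0, 0, 160], [0, 0, 0, 0, 0, 0, 200], [0, 0, 0, 0, 0, 0, 255], [0, 0, 0, 0, 0, 0, 255], [0, 0, 0, 0, 0, 0, 255], [0, 0, 0, 0, 0, 0, 255], [0, 0, 0, 0, 0, 0, 255]], "newtons": 40}}

```text
time: 3.82
tcp_pos: [0.5027, -0.3284, 0.0686]
ee_rot: [0.999, 0.055, 0.0, 0.0]
contact_force: [0.0, -1.2, 2.2]
opening: 0.0113
```

Run:
```python
from m import *
go((.502,-.328,.068),-83.7)
for n in("side","top"): cv2.imwrite(f"pics/{n}3.png",cv2.cvtColor(vision.camera(n),cv2.COLOR_RGB2BGR))
t=cv2.imread("pics/top3.png"); s=cv2.imread("pics/side3.png")
cv2.imwrite("pics/c3.png",np.hstack([cv2.resize(t[170:270,350:450],(400,400)),cv2.resize(s[110:210,320:420],(400,400))]))
```

```text
t 3.825 tcp [ 0.5027 -0.3284  0.0686] yang -83.74557605689408 F [ 0.0129 -1.1963  2.193 ] open 0.011331429994433548
shift mm [-0.6542 -0.5009  0.57  ] rz -0.04557605689407751 z axis [ 0.0006 -0.0006 -1.    ]
```

View pics/c3.png

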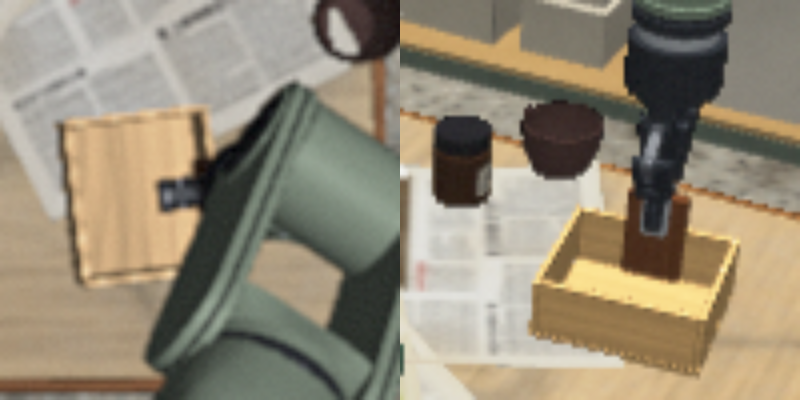

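Request:
{"api": "arm_command", "payload": {"motion": [[0, 0, 0, 0, 0, 0, 255], [0, 0, -4, 0, 0, 0, 255], [0, 0, -8, 0, 0, 0, 255], [0, 0, -8, 0, 0, 0, 255], [0, 0, 0, 0, 0, 0, 255], [0, 0, 0, 0, 0, 0, 255]], "newtons": 70}}

```text
time: 4.68
tcp_pos: [0.5024, -0.3281, 0.0883]
ee_rot: [0.999, 0.055, -0.0, -0.0]
contact_force: [-0.0, 0.3, -2.3]
opening: 0.011
```

Run:
```python
from m import *
go((.5977,-.1164,.090),-95.0)
for n in("side",): cv2.imwrite(f"pics/{n}4.png",cv2.cvtColor(vision.camera(n),cv2.COLOR_RGB2BGR))
s=cv2.imread("pics/side4.png")
cv2.imwrite("pics/c4.png",cv2.resize(s[110:210,320:420],(500,500)))
```

```text
t 4.675 tcp [ 0.5024 -0.3281  0.0883] yang -83.74246158285942 F [-0.0447  0.2647 -2.2775] open 0.011049723467248826
shift mm [ 117.8456 -200.0824   -1.6989] rz 11.25753841714058 z axis [-0.0001  0.     -1.    ]
```

View pics/c4.png

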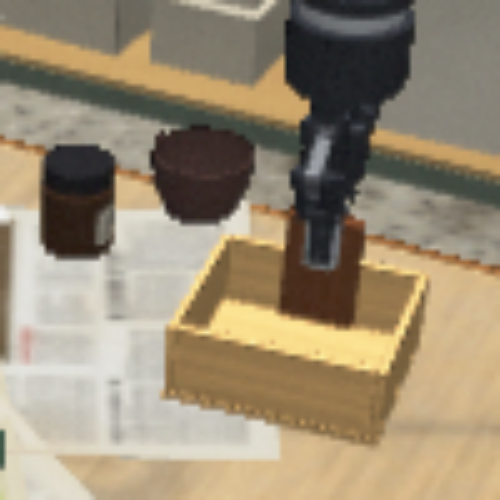

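Request:
{"api": "arm_command", "payload": {"motion": [[10, -17, 0, 0, 0, 0, 255], [18, -30, 0, 0, 0, 0, 255], [18, -30, 0, 0, 0, 0, 255], [18, -30, 0, 0, 0, 0, 255], [18, -30, 0, 0, 0, 0, 255], [12, -20, 0, 0, 0, 0, 255], [0, 0, 0, 0, 0, 4, 255], [0, 0, 0, 0, 0, 4, 255]]}}

```text
time: 5.72
tcp_pos: [0.5789, -0.16, 0.088]
ee_rot: [1.0, -0.016, -0.0, -0.0]
contact_force: [-0.2, -0.5, -2.4]
opening: 0.0111
```

Request:
{"api": "arm_command", "payload": {"motion": [[0, 0, 0, 0, 0, 3.3, 255], [0, 0, 0, 0, 0, 0, 255], [0, 0, 0, 0, 0, 0, 255]]}}

```text
time: 6.1
tcp_pos: [0.5788, -0.1613, 0.0882]
ee_rot: [0.999, -0.043, -0.0, -0.0]
contact_force: [-0.5, -0.9, -2.6]
opening: 0.0113
```

Run:
```python
from m import *
go((.5977,-.1164,.0686),-95.0)
for n in("side","top"): cv2.imwrite(f"pics/{n}5.png",cv2.cvtColor(vision.camera(n),cv2.COLOR_RGB2BGR))
t=cv2.imread("pics/top5.png"); s=cv2.imread("pics/side5.png")
cv2.imwrite("pics/c5.png",np.hstack([cv2.resize(t[130:250,240:360],(400,400)),cv2.resize(s[150:280,240:370],(400,400))]))
```

```text
t 6.1 tcp [ 0.5788 -0.1613  0.0882] yang -94.97296832732816 F [-0.5352 -0.8985 -2.581 ] open 0.011310675847966033
shift mm [ 14.9534 -46.3432  19.5786] rz 0.027031672671839146 z axis [-0.0004  0.0002 -1.    ]
```

View pics/c5.png

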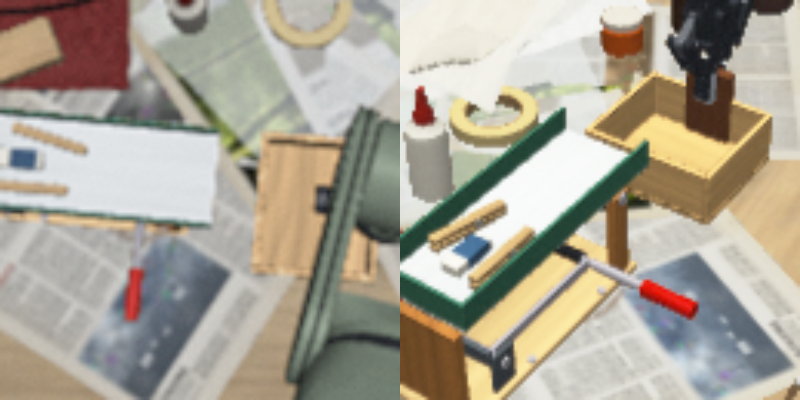

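The lifted box is square to the mouth edge: its front wall is at about (258,205) in the left panel and the mouth is at (215,175). Next I'll move it in and lower it.

Request:
{"api": "arm_command", "payload": {"motion": [[5, -15, 0, 0, 0, 0, 255], [5, -15, 0, 0, 0, 0, 255], [5, -16, 0, 0, 0, 0, 255], [0, 0, 7, 0, 0, 0, 255], [0, 0, 6, 0, 0, 0, 255], [0, 0, 4, 0, 0, 0, 255], [0, 0, 2, 0, 0, 0, 255], [0, 0, 0, 0, 0, 0, 255]]}}

```text
time: 7.2
tcp_pos: [0.5977, -0.1177, 0.0692]
ee_rot: [0.999, -0.044, -0.0, 0.0]
contact_force: [-0.0, 0.5, -1.5]
opening: 0.0109
```

Run:
```python
from m import *
go((.5977,-.1164,.0686),-95.0)
for n in("side","top"): cv2.imwrite(f"pics/{n}6.png",cv2.cvtColor(vision.camera(n),cv2.COLOR_RGB2BGR))
t=cv2.imread("pics/top6.png"); s=cv2.imread("pics/side6.png")
cv2.imwrite("pics/c6.png",np.hstack([cv2.resize(t[130:250,240:360],(400,400)),cv2.resize(s[150:280,240:370],(400,400))]))
```

```text
t 7.2 tcp [ 0.5977 -0.1177  0.0692] yang -95.07541724291453 F [-0.0105  0.451  -1.5391] open 0.010926315109980728
shift mm [-0.167  -1.3293  0.5974] rz -0.07541724291452567 z axis [-0.0001 -0.0001 -1.    ]
```

View pics/c6.png

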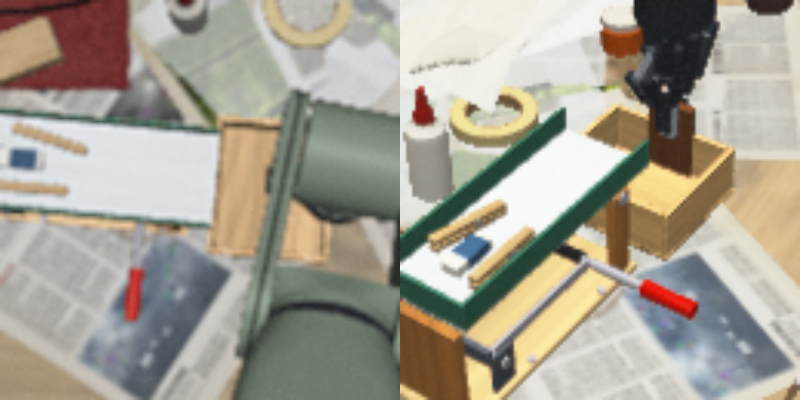

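Request:
{"api": "arm_command", "payload": {"motion": [[0, 0, 1, 0, 0, 0, 255], [0, 0, 0, 0, 0, 0, 255], [0, 0, 0, 0, 0, 0, 255]]}}

```text
time: 7.68
tcp_pos: [0.5981, -0.1175, 0.0686]
ee_rot: [0.999, -0.044, 0.0, 0.0]
contact_force: [0.7, -1.3, -0.3]
opening: 0.011
```

Run:
```python
from m import *
go((.5977,-.1164,.0686),-95.0)
O=np.array([.611,.036]);Y=np.array([.087,.996]);X=np.array([.996,-.087])
for p in ((220,118),(210,250),(330,260)):
    P=plane("top",(240+p[0]*.3,130+p[1]*.3),.055);print(P,(P[:2]-O)@X,(P[:2]-O)@Y)
for q in ((665,258),(735,152),(618,105)):
    P=plane("side",(240+(q[0]-400)*.325,150+q[1]*.325),.0 if q[1]>200 else .055);print(P,(P[:2]-O)@X,(P[:2]-O)@Y)
```

```text
t 7.675 tcp [ 0.5981 -0.1175  0.0686] yang -95.04573609649898 F [ 0.6721 -1.3454 -0.2706] open 0.01100203458816558
shift mm [-0.4565 -1.0996  0.0476] rz -0.04573609649898458 z axis [ 0.0008 -0.0003 -1.    ]
[ 0.6717 -0.0105  0.055 ] 0.06455128294141763 -0.04107475251742174
[ 0.5418 -0.0007  0.055 ] -0.06568399692722715 -0.04254879303703266
[ 0.5318 -0.118   0.055 ] -0.06551494556653632 -0.1602572107032445
[ 0.542  -0.0008  0.    ] -0.06557358794434855 -0.042640711021417796
[ 0.5251 -0.1092  0.055 ] -0.07290104918181177 -0.1520642804216697
[ 0.6594 -0.123   0.055 ] 0.06205005256793109 -0.15418086582380236
```

The box is measured at about x −2 mm, y −99 mm in the stand's frame, so it is within range. I'll release it and rise.

Request:
{"api": "arm_command", "payload": {"motion": [[0, 0, 0, 0, 0, 0, 200], [0, 0, 0, 0, 0, 0, 140], [0, 0, 0, 0, 0, 0, 140], [0, 0, 0, 0, 0, 0, 140], [0, 0, -15, 0, 0, 0, 140], [0, 0, -25, 0, 0, 0, 140], [0, 0, -40, 0, 0, 0, 140], [0, 0, -40, 0, 0, 0, 140]]}}

```text
time: 8.68
tcp_pos: [0.5978, -0.1174, 0.1905]
ee_rot: [0.999, -0.044, 0.0, 0.0]
contact_force: [0.6, -1.2, 1.0]
opening: 0.0386
```

Request:
{"api": "arm_command", "payload": {"motion": [[-50, 0, -30, 0, 0, 0, 200], [-50, 0, 0, 0, 0, 0, 255], [-50, 0, 0, 0, 0, 0, 255], [0, 0, 0, 0, 0, 0, 255], [0, 0, 0, 0, 0, 0, 255]]}}

```text
time: 9.3
tcp_pos: [0.4494, -0.1044, 0.2195]
ee_rot: [0.999, -0.044, 0.002, 0.0]
contact_force: [-0.4, -0.1, -0.6]
opening: -0.0
```

Run:
```python
from m import *
go((.5,.03,.1),-95.0)
for n in("side","top"): cv2.imwrite(f"pics/{n}7.png",cv2.cvtColor(vision.camera(n),cv2.COLOR_RGB2BGR))
t=cv2.imread("pics/top7.png"); s=cv2.imread("pics/side7.png")
cv2.imwrite("pics/c7.png",np.hstack([cv2.resize(t[130:250,240:360],(400,400)),cv2.resize(s[150:280,240:370],(400,400))]))
```

```text
t 9.3 tcp [ 0.4494 -0.1044  0.2195] yang -95.05132263487695 F [-0.3538 -0.1282 -0.5968] open -2.3254459810463234e-06
shift mm [  38.2113 -138.4292  119.5831] rz -0.05132263487695354 z axis [ 0.0032 -0.0008 -1.    ]
```

View pics/c7.png

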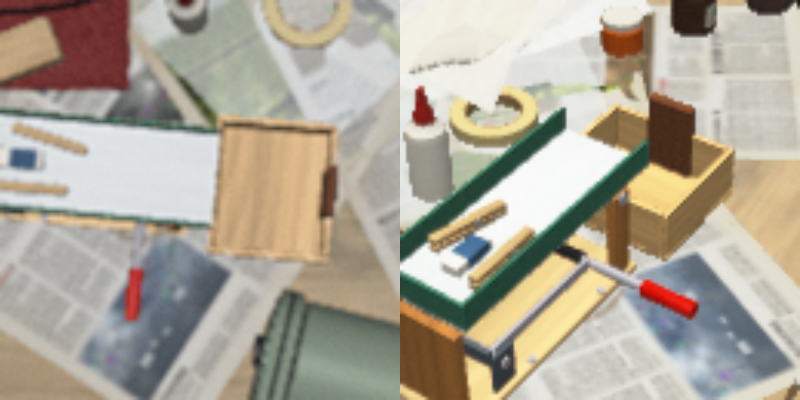

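Request:
{"api": "arm_command", "payload": {"motion": [[5, -25, 10, 0, 0, 0, 130], [5, -35, 15, 0, 0, 0, 130], [5, -40, 15, 0, 0, 0, 130], [5, -40, 20, 0, 0, 0, 130], [5, -30, 20, 0, 0, 0, 130], [7, -14, 15, 0, 0, 0, 130], [0, 0, 0, 0, 0, 0, 130], [0, 0, 0, 0, 0, 0, 130]]}}

```text
time: 10.4
tcp_pos: [0.4969, 0.0755, 0.1236]
ee_rot: [0.999, -0.044, 0.0, 0.0]
contact_force: [1.5, 0.3, 0.9]
opening: 0.0416
```

Run:
```python
from m import *
go((.4975,.076,.033),-95.0)
for n in("side","top"): cv2.imwrite(f"pics/{n}8.png",cv2.cvtColor(vision.camera(n),cv2.COLOR_RGB2BGR))
t=cv2.imread("pics/top8.png"); s=cv2.imread("pics/side8.png")
cv2.imwrite("pics/c8.png",np.hstack([cv2.resize(t[130:250,240:360],(400,400)),cv2.resize(s[150:280,240:370],(400,400))]))
```

```text
t 10.4 tcp [0.4969 0.0755 0.1236] yang -95.08070449090808 F [1.4954 0.2731 0.8565] open 0.04159812042044
shift mm [ 0.5561 -0.5974 90.5933] rz -0.08070449090807585 z axis [ 0.0003 -0.0004 -1.    ]
```

View pics/c8.png

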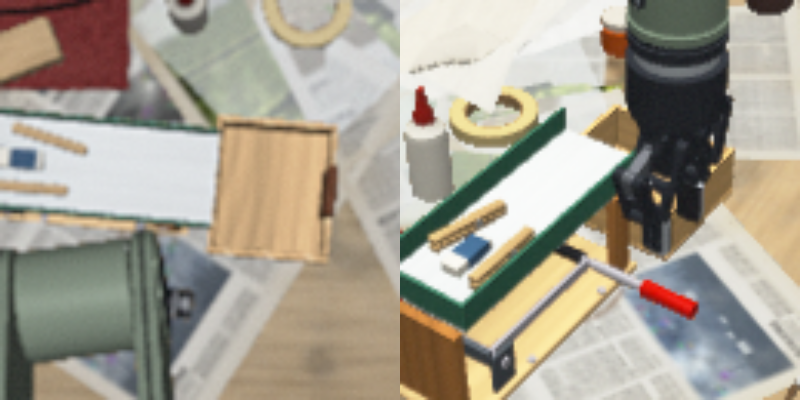

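Request:
{"api": "arm_command", "payload": {"motion": [[0, 0, 20, 0, 0, 0, 130], [0, 0, 25, 0, 0, 0, 130], [0, 0, 20, 0, 0, 0, 130], [0, 0, 15, 0, 0, 0, 130], [0, 0, 10, 0, 0, 0, 130], [0, 0, 0, 0, 0, 0, 130]]}}

```text
time: 11.25
tcp_pos: [0.4963, 0.076, 0.033]
ee_rot: [0.999, -0.044, -0.0, 0.0]
contact_force: [-0.2, 0.1, -0.9]
opening: 0.0418
```

Request:
{"api": "arm_command", "payload": {"motion": [[0, 0, 0, 0, 0, 0, 180], [0, 0, 0, 0, 0, 0, 200], [0, 0, 0, 0, 0, 0, 230], [0, 0, 0, 0, 0, 0, 255], [0, 0, 0, 0, 0, 0, 255], [0, 0, 0, 0, 0, 0, 255]], "newtons": 50}}

```text
time: 12.0
tcp_pos: [0.4969, 0.0764, 0.0338]
ee_rot: [0.999, -0.044, 0.001, -0.0]
contact_force: [-0.8, 0.4, 6.2]
opening: 0.0144
```

Run:
```python
from m import *
go((.4975,.076,.033),-95.0)
for n in("side",): cv2.imwrite(f"pics/{n}9.png",cv2.cvtColor(vision.camera(n),cv2.COLOR_RGB2BGR))
s=cv2.imread("pics/side9.png")
cv2.imwrite("pics/c9.png",cv2.resize(s[150:280,240:370],(500,500)))
```

```text
t 12.0 tcp [0.4969 0.0764 0.0338] yang -95.05544871545273 F [-0.836   0.405   6.1923] open 0.014398720606728416
shift mm [0.6263 0.3124 0.7963] rz -0.05544871545272656 z axis [ 0.0012  0.0002 -1.    ]
```

View pics/c9.png

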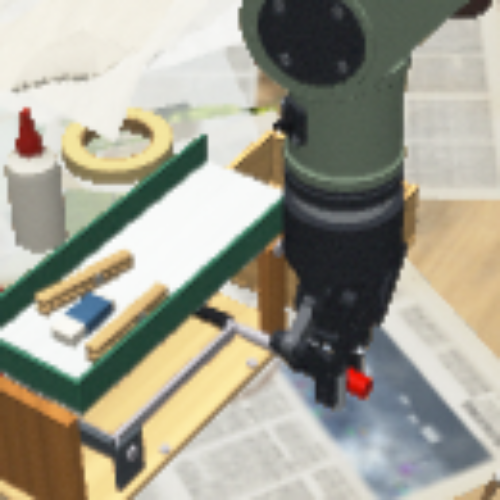

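Request:
{"api": "arm_command", "payload": {"motion": [[0, -0.7, -13.2, 0, 0, 0, 255], [0, -1.9, -13, 0, 0, 0, 255], [0, -3.3, -12.8, 0, 0, 0, 255], [0, -4.5, -12.4, 0, 0, 0, 255], [0, 0, 0, 0, 0, 0, 255]], "newtons": 60}}

```text
time: 12.68
tcp_pos: [0.4977, 0.0862, 0.0865]
ee_rot: [0.999, -0.044, 0.001, 0.001]
contact_force: [1.1, -6.4, 3.4]
opening: 0.0143
```

Run:
```python
from m import *
go((.4975,.076,.033),-95.0)
for n in("side",): cv2.imwrite(f"pics/{n}10.png",cv2.cvtColor(vision.camera(n),cv2.COLOR_RGB2BGR))
s=cv2.imread("pics/side10.png")
cv2.imwrite("pics/c10.png",cv2.resize(s[150:280,240:370],(500,500)))
```

```text
t 12.675 tcp [0.4977 0.0862 0.0865] yang -94.99368132269439 F [ 1.1377 -6.4356  3.3545] open 0.014269222821308302
shift mm [ 0.6299 10.1172 53.5173] rz 0.0063186773056145284 z axis [ 0.0017 -0.0012 -1.    ]
```

View pics/c10.png

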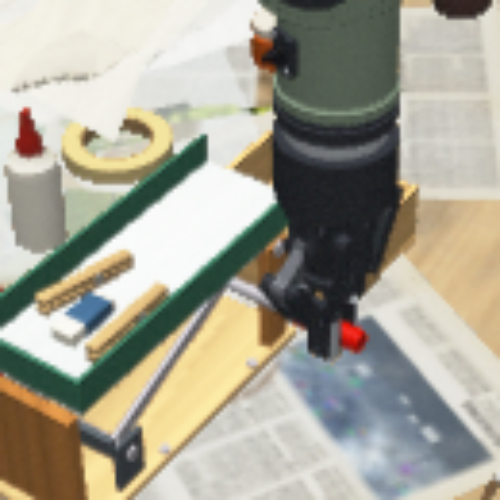

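Request:
{"api": "arm_command", "payload": {"motion": [[0, -5.8, -11.9, 0, 0, 0, 255], [0, -6.9, -11.2, 0, 0, 0, 255], [0, -7.9, -10.5, 0, 0, 0, 255]]}}

```text
time: 13.1
tcp_pos: [0.4992, 0.1039, 0.1189]
ee_rot: [0.999, -0.043, 0.0, 0.004]
contact_force: [4.1, -14.0, -1.7]
opening: 0.0136
```

Request:
{"api": "arm_command", "payload": {"motion": [[0, -9, -9.7, 0, 0, 0, 255], [0, -9.9, -8.7, 0, 0, 0, 255], [0, -10.8, -7.7, 0, 0, 0, 255], [0, -11.4, -6.5, 0, 0, 0, 255]]}}

```text
time: 13.6
tcp_pos: [0.5031, 0.1437, 0.1551]
ee_rot: [0.999, -0.043, 0.001, 0.005]
contact_force: [-4.2, -13.6, 23.2]
opening: 0.0136
```

Request:
{"api": "arm_command", "payload": {"motion": [[0, -12.1, -5.4, 0, 0, 0, 255], [0, -12.5, -4.2, 0, 0, 0, 255], [0, -9, -2.2, 0, 0, 0, 255], [0, 0, 0, 0, 0, 0, 255], [0, 0, 0, 0, 0, 0, 255]]}}

```text
time: 14.22
tcp_pos: [0.5068, 0.1823, 0.1672]
ee_rot: [0.999, -0.044, 0.003, -0.001]
contact_force: [-1.9, -3.6, 18.9]
opening: 0.0139
```

Run:
```python
from m import *
go((.4975,.076,.033),-95.0)
for n in("side","top"): cv2.imwrite(f"pics/{n}11.png",cv2.cvtColor(vision.camera(n),cv2.COLOR_RGB2BGR))
t=cv2.imread("pics/top11.png"); s=cv2.imread("pics/side11.png")
cv2.imwrite("pics/c11.png",np.hstack([cv2.resize(t[130:250,240:360],(400,400)),cv2.resize(s[150:280,240:370],(400,400))]))
```

```text
t 14.225 tcp [0.5068 0.1823 0.1672] yang -95.05142470470054 F [-1.9365 -3.562  18.9285] open 0.013893328295484734
shift mm [ -0.599  107.0065 133.9376] rz -0.05142470470053695 z axis [ 0.0054  0.0021 -1.    ]
```

View pics/c11.png

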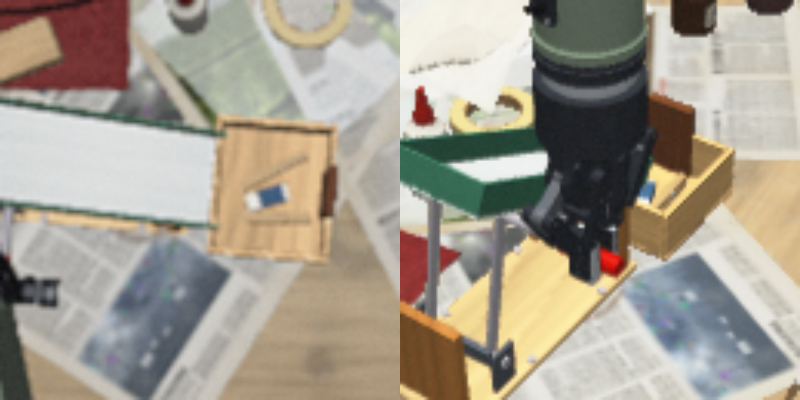

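Both pegs and the eraser are in the box, around (270,195) in the left panel. The handle is at about 1.38 rad. I'll nudge it to the stop, then release.

Request:
{"api": "arm_command", "payload": {"motion": [[0, -2, -1, 0, 0, 0, 255], [0, 0, 0, 0, 0, 0, 255], [0, 0, 0, 0, 0, 0, 200], [0, 0, 0, 0, 0, 0, 180], [0, 0, 0, 0, 0, 0, 150], [0, 0, 0, 0, 0, 0, 100], [0, 0, 0, 0, 0, 0, 100], [0, 0, 0, 0, 0, 0, 100]]}}

```text
time: 15.32
tcp_pos: [0.5059, 0.1835, 0.1636]
ee_rot: [0.999, -0.044, -0.0, 0.0]
contact_force: [0.3, -0.3, -0.5]
opening: 0.0519
```

Run:
```python
from m import *
go((.4975,.076,.033),-95.0)
for n in("side","top"): cv2.imwrite(f"pics/{n}12.png",cv2.cvtColor(vision.camera(n),cv2.COLOR_RGB2BGR))
t=cv2.imread("pics/top12.png"); s=cv2.imread("pics/side12.png")
cv2.imwrite("pics/c12.png",np.hstack([cv2.resize(t[130:250,240:360],(400,400)),cv2.resize(s[150:280,240:370],(400,400))]))
```

```text
t 15.325 tcp [0.5059 0.1835 0.1636] yang -95.04585535929739 F [ 0.3147 -0.3063 -0.493 ] open 0.05191810048907361
shift mm [  1.127  107.8334 130.5879] rz -0.045855359297391374 z axis [-0.0003 -0.0001 -1.    ]
```

View pics/c12.png

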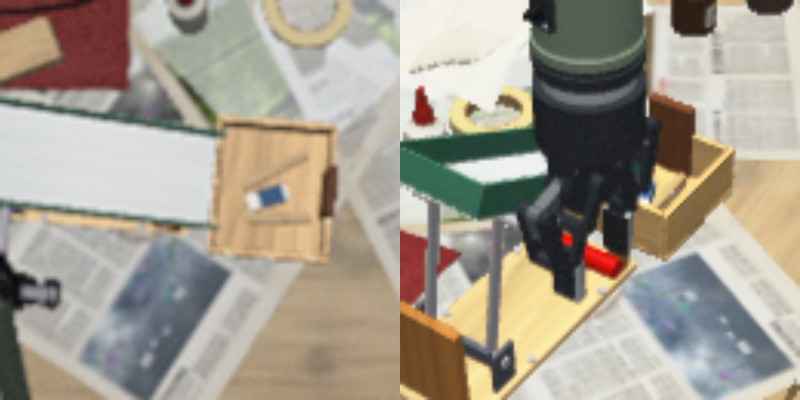

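The jaws are open around the handle and the tray stays tilted. I'll rise straight up, then back off towards −x.

Request:
{"api": "arm_command", "payload": {"motion": [[0, 0, -8, 0, 0, 0, 100], [0, 0, -20, 0, 0, 0, 100], [0, 0, -30, 0, 0, 0, 100], [-20, 0, -30, 0, 0, 0, 100], [-40, 0, -20, 0, 0, 0, 100], [-40, 0, 0, 0, 0, 0, 100], [-30, 0, 0, 0, 0, 0, 100], [0, 0, 0, 0, 0, 0, 100]]}}

```text
time: 16.42
tcp_pos: [0.375, 0.195, 0.2726]
ee_rot: [0.999, -0.043, 0.001, -0.0]
contact_force: [-0.0, 0.2, 0.8]
opening: 0.0517
```

Request:
{"api": "arm_command", "payload": {"motion": [[0, 30, 0, 0, 0, 0, 100], [0, 45, 0, 0, 0, 0, 100], [0, 45, 0, 0, 0, 0, 100], [0, 45, 0, 0, 0, 0, 100], [0, 45, 0, 0, 0, 0, 100], [0, 45, 0, 0, 0, 0, 100], [0, 30, 0, 0, 0, 0, 100], [0, 0, 0, 0, 0, 0, 100]]}}

```text
time: 17.42
tcp_pos: [0.3522, -0.0909, 0.2721]
ee_rot: [0.999, -0.046, 0.001, 0.0]
contact_force: [-0.7, -0.5, -0.4]
opening: 0.0519
```

Run:
```python
from m import *
go((.4975,.076,.033),-95.0)
for n in("side","top"): cv2.imwrite(f"pics/{n}13.png",cv2.cvtColor(vision.camera(n),cv2.COLOR_RGB2BGR))
t=cv2.imread("pics/top13.png"); s=cv2.imread("pics/side13.png")
cv2.imwrite("pics/c13.png",np.hstack([cv2.resize(t[130:250,220:340],(400,400)),cv2.resize(s[130:280,230:380],(400,400))]))
red=[((0,150,100),(8,255,255)),((172,150,100),(179,255,255))]
def comp(im,x0,y0,x1,y1):
    m=np.zeros(im.shape[:2],np.uint8)
    for lo,hi in red: m[y0:y1,x0:x1]|=mask(im,lo,hi)[y0:y1,x0:x1]
    n,l,st,c=cv2.connectedComponentsWithStats(m); i=1+np.argmax(st[1:,4]); return c[i]
h,d=tri(comp(s,290,200,360,265),comp(t,220,195,300,245));print("handle",h,d)
O=np.array([.611,.036]);Y=np.array([.087,.996]);X=np.array([.996,-.087])
y=(h[:2]-O)@Y; print("own",(h[:2]-O)@X,y,"theta",np.arctan2(h[2]-.035,.160-y))
# bystander change: difference vs first images outside work area
for n in("top","side"):
    a=cv2.imread(f"pics/{n}0.png");b=cv2.imread(f"pics/{n}13.png");dd=(cv2.absdiff(a,b).max(2)>40).astype(np.uint8)
    k,l,st,c=cv2.connectedComponentsWithStats(dd);print(n,[list(map(int,x)) for x in st[1:] if x[4]>15])
```

```text
t 17.425 tcp [ 0.3522 -0.0909  0.2721] yang -95.29148692766441 F [-0.6715 -0.4842 -0.419 ] open 0.05191663370184755
shift mm [ 129.0598 -179.7365  239.1277] rz -0.2914869276644083 z axis [ 0.0011 -0.0007 -1.    ]
handle [0.5102 0.1853 0.166 ] 0.001010396959239032
own -0.1133832241441149 0.13990464489334803 theta 1.4185487821153766
top [[224, 157, 60, 39, 489], [300, 165, 42, 44, 1170], [244, 167, 22, 10, 70], [242, 174, 9, 7, 51], [237, 184, 24, 5, 70], [364, 196, 45, 45, 1109], [235, 204, 8, 20, 96], [277, 210, 6, 16, 69], [243, 265, 152, 135, 6872], [439, 301, 139, 99, 4727], [543, 336, 24, 18, 55], [526, 351, 72, 49, 1439], [511, 355, 30, 21, 60], [282, 365, 8, 13, 28], [317, 373, 11, 6, 28], [597, 373, 5, 8, 18], [493, 378, 13, 4, 27], [279, 380, 3, 8, 20], [573, 382, 23, 18, 49]]
side [[403, 0, 50, 45, 1319], [452, 0, 13, 47, 158], [463, 0, 177, 340, 25660], [525, 0, 3, 11, 26], [578, 0, 21, 4, 51], [621, 0, 19, 8, 73], [564, 4, 49, 19, 238], [507, 14, 10, 3, 21], [609, 46, 9, 17, 21], [410, 54, 8, 11, 47], [411, 66, 36, 15, 234], [561, 69, 6, 8, 18], [403, 79, 41, 86, 1898], [566, 80, 7, 21, 41], [556, 111, 7, 16, 27], [570, 114, 14, 27, 31], [542, 128, 18, 36, 83], [353, 156, 52, 48, 1592], [230, 180, 119, 85, 5035], [531, 287, 21, 14, 26], [565, 286, 9, 13, 19], [559, 312, 19, 9, 50]]
```

View pics/c13.png

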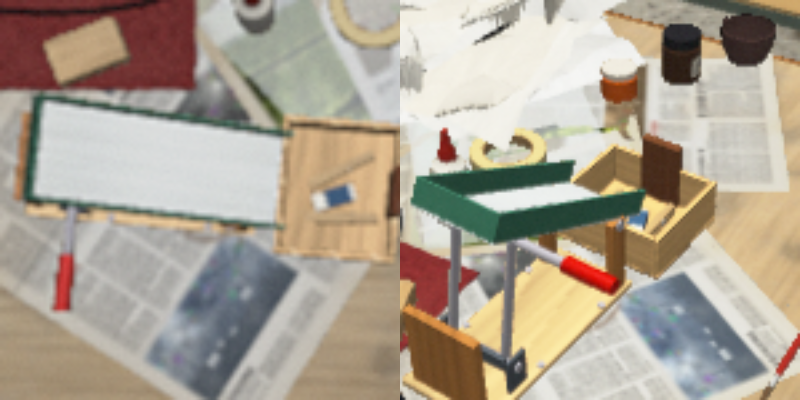

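View pics/top13.png

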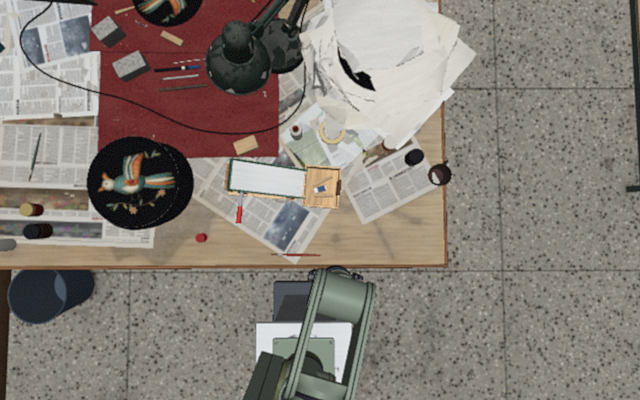

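The prop is on its stop (about 1.4 rad) and the tray stays tilted. All three items are in the box, around (345,195) in the left panel, and the arm is clear. The image differences show no change at any bystander.

```bash
python3 -c "
from rig import order; print(order.sign_off())"
```

```text
the job is handed in; nothing more can be done
None
```

The job is done and handed in at about 17.5 s of the 61 s allowed; no verdict was reported. I set the box under the tray's mouth by its tab, then gripped the red handle and swung it round its arc onto the stop. I let go there and drew the arm clear.

- **Box:** before release, its corners put the centre at about x −2 mm, y −99 mm in the stand's frame, square to the tray with the tab away from it. It looked unmoved in the last pictures.
- **Prop and tray:** triangulating the released handle gave a prop angle of about 1.42 rad. The stop is at 1.396, so this agrees to about 0.02 rad. The tray is visibly tilted and stays up on its own, but I did not measure its angle.
- **Contents:** the last pictures show both clip pegs and the eraser inside the box.
- **Bystanders:** comparing the first and last pictures showed no change at any of them.
- **Forces:** readings at the ends of the moves peaked at about 27 N, on the handle swing. The arm read about zero force at the end and touches nothing.

No check failed.

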